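Put the standing battery pack on charge

ROBOT

A 7-joint arm with a two-finger parallel gripper is mounted at the origin on the work surface. World frame = base frame: x ahead of the robot, y to its left, z up, the work surface at z = 0. Lengths are in m, angles in rad, forces in N, time in s.
With the tool pointing down it reaches from about 0.4 to 0.85 m from the base axis. Payload 4.5 kg.
Tool frame: the origin (TCP) lies at the very end of the fingers, on their centre line; the grasp point (between the pads) lies 19 mm behind it (r.grip_point_offset is the distance from the TCP to the grasp point, in m); z points along the fingers, y is the line along which they close (so a half turn about z gives the same grasp; the last joint's range is limited). The gripper opens to 88 mm and grips with 3 to 60 N. Pads are 18 mm wide; open, the fingers measure 123 mm over their backs; the gripper's body (75 mm by 187 mm) begins 45 mm behind the grasp point.
Start: joints at [1.192, 0.689, -0.195, 1.565, 0.157, 0.902, -0.215], TCP at [0.251, -0.573, 0.239] pointing down, gripper open.
Joint ranges: [-3.01, 3.01], [-0.46, 2.08], [-1.47, 1.51], [0.13, 2.56], [-1, 4.14], [0.04, 2.09], [-2.66, 2.66]. Speed limits (rad/s): [2.57, 2.57, 3.14, 3.14, 3.14, 3.14, 3.14].

INTERFACE

Orientations are given as a unit quaternion [x, y, z, w].
In Python, from plant import r gives the robot as it stands.
- The arm moves only by the tool carry_out, never from a script. Its argument "rows" is a list of rows, each a list of 3 entries, a list of its own where there are three numbers: the shift along the tool's x, y, z in cm, then the turn, a rotation vector about the tool's x, y, z in degrees, then the closure, from 0 (fully open) to 1 (shut). A call has 1 to 12 rows; each row is the pose to reach, as a shift and turn from the pose commanded when the call began, along the tool's axes at that moment; what a row does not reach only later rows make up. A row lasts 1/10 s, in which the tool goes at most 50 mm and 8.59 degrees, less where a joint would pass 70% of its speed; a pose out of reach is approached as far as the arm can. A call with a gripper value outside its range is refused whole. The fingers move at their own pace and stop on an object; "newtons" is the grip in N (left out, the last holds). Time passes only in rows, so rows that repeat a pose let the fingers close. It gives the time, the measured TCP pose, the force, the opening and the grip force at its end, in the units of the state.
- r.get_state(): the state, without advancing time (a new reading comes with each control period).
- r.snapshot(name): name is "scene" or "top"; returns a dict with "image" (420x560x3 uint8, red, green, blue), "fx", "fy", "cx", "cy" (pixels), "pose" (4x4, takes a point from camera to world coordinates). Camera axes: x right, y up, looking along -z (the intrinsics and any distortion apply to the point x, -y, -z); pixel columns grow to the right and rows downward; lengths in m; the calibration is good to about 2 mm. A picture is of the moment at which its call begins. There is no depth.
- r.finish_job(): hands the job in; it is judged then, once.
The state is a dict: "clock": time; "q": joint angles; "qd": joint speeds; "joint_torque": joint torques, N m; "tool_pos": TCP position; "eef_rot": TCP orientation; "contact_force": force on the tool from outside, world axes, zero at the start; "moment": the same for the moment, N m; "opening": opening from 0.0 (shut) to 1.0 (fully open); "finger_force": force on a finger pad.
Only numpy, scipy, OpenCV 4.12 (cv2) and the standard library are available. Lean on these libraries where they do the work, as an engineer would, in place of code of your own. Each camera call takes 0.05 s, during which the arm holds its last target. There are 200 camera calls.

TASK

Put the battery pack that stands on the charger's loading shelf on charge: slide it along until its foot is against the low sill, push it high so that it tips over the sill onto its side, then push its foot end against the spring contacts and down until that end drops behind the sill and the pack stays locked flat in the bay. Never lift the pack clear of the charger, keep every push gentle (about 12 to 14 N is enough, more than 20 N is too much), and leave the other things on the table where they are.

Things in the scene. Friction and masses are not known exactly. Their poses are not given: they have to be found in the camera images.
- charger: white desk charger fixed to the table, 282 long, 104 wide. Origin on the table under the front face of its sill, half-way across; x runs from the loading shelf over the sill into the bay, z up. Along x, mm: shelf -125 to 0, top 10 above the table; sill 0 to 6; bay floor 6 to 109; tower 109 to 157, its nose 33 high, the rest (from 117) 62 high. Side rails up to 29 above the table leave a channel 86 wide from the shelf's end to the tower
- sill (a point): top of the front face of the grey sill (the low stop), half-way across, 19 above the table, 9 above the shelf; axes as the charger's. Shelf, sill and bay floor are slippery (friction about 0.2): a pack pushed near its top slides along and tips only once the sill stops its foot
- bay (a point): centre of the bay floor, 57 beyond the sill's front face, 14.5 above the table; axes as the charger's. The sill stands 4.5 above this floor. The 100 long pack fits between sill and tower with 3 to spare, and the spring bar presses it back against the sill. Locked, its centre is 56 to 59 beyond the sill's front face and 30 above this floor
- contact_bar (a point): middle of the front of the black spring contact bar as built (fixed point), 7 before the face of the tower's nose, 26.5 above the table. The bar is 64 wide, 12 high; it starts to yield at about 4 N, takes 1.5 N more per mm and goes in flush with the nose at about 14.5 N; the nose itself is rigid
- pack_center (a point): centre of the battery pack: dark grey block with a blue band, 60 (x) x 78 (y) x 100 (z), about 0.4 kg. It starts standing on the shelf, z up, x towards the sill, 20 to 45 short of it. Past about 30 degrees of tilt it falls over by itself onto the bay's rubber strips, which does no harm; it then lies with its z along the charger's x, its foot end sticking out before the sill
- pack_toe (a point): bottom edge of the pack's front face (50 below, 30 in front of its centre), half-way across; axes as the pack's. It meets the sill; once tipped it is the lower edge of the foot end, resting on the sill. Held in against the spring it goes down only when pressed or dragged down at that end (finger pads grip the pack well); if not down behind the sill, the spring pushes it out again
- lens_case: bystander: round dark lens case with a blue cap, diameter 60, height 32; origin under its centre
- lens: bystander: hand-held lens, red and black ring lying flat, diameter 52, height 16; origin under its centre
- drops_a: bystander: white dropper bottle with a red cap, diameter 25, height 61; origin under its centre
- drops_b: bystander: white dropper bottle with a green cap, diameter 25, height 61; origin under its centre
- scope: bystander: black and steel ophthalmoscope lying along its x, 207 long, 34 wide, 28 high; origin under its middle
- carton: bystander: flat white carton with an orange band, 50 x 95 x 26 high; origin under its centre
- occluder: bystander: flat black eye occluder paddle lying along its x, 196 long, disc 62 across, 8 high; origin under its handle
- wipes: bystander: white jar with a blue cap, diameter 64, height 130; origin under its centre
Not all that is in view belongs to the job. Leave any orange or yellow look-alike of the part that bears pack_center alone.

How it is judged:
On the way, in this order (a step that is already met when the one before it is completed fails the run):
1. the pack, still upright (within 10 degrees), has its foot against the sill (toe within 4 mm of its front face) (x of pack_toe in the frame of sill above -0.004 m and angle between pack_center's own z axis and vertical below 0.17 rad), for 0.1 s.
2. the pack lies on its side over the sill (its z within 10 degrees of level and along the charger), its centre beyond the sill but not yet home in the bay (angle between pack_center's own z axis and vertical between 1.4 and 1.75 rad and angle between the z axis of pack_center and the x axis of charger, either way round below 0.17 rad and x of pack_center in the frame of sill above 0.01 m and x of pack_center in the frame of bay below -0.004 m), for 0.1 s.
At the end, for the whole second after the job is handed in: The pack lies locked in the bay, let go and at rest: centre within 3 mm of the bay's middle along it, 6 mm across, 27 to 31.5 mm above the bay floor; level within 1.4 degrees, in line with the charger within 3 degrees; its foot edge at least 2 mm below the top of the sill (x of pack_center in the frame of bay between -0.003 and 0.003 m and y of pack_center in the frame of bay between -0.006 and 0.006 m and z of pack_center in the frame of bay between 0.027 and 0.0315 m and angle between the z axis of pack_center and the x axis of charger, either way round below 0.05 rad and angle between the x axis of pack_center and the z axis of charger, either way round below 0.025 rad and z of pack_toe in the frame of sill below -0.002 m and linear speed of pack below 0.01 m/s); the robot touches nothing.
It fails at once if the pack pushed with more than 20 N by the fingers (contact force between the fingers and pack above 20 N).
It fails at once if the pack lifted clear of the charger (centre more than 110 mm above the table) (height (world z) of pack_center above 0.11 m).
It fails at once if another thing on the table moved by more than 10 mm (distance of any of lens_case, lens, drops_a, drops_b, scope, carton, occluder, wipes from where it was at the start of the episode above 0.01 m).
It also fails if it takes over 67 s, if anything falls off the work surface, if the arm or the gripper's body presses on something with over 40 N, if the wrist force passes 120 N, or if a joint passes its speed limit or range.

## Working session

There is one attempt and no reset: what is moved stays moved. The work goes in short steps, Python scripts to look and compute and a tool call to move; the robot and the scene stay as the last step left them, time stands still between calls to the robot, and variables do not carry over. Pictures are saved under pics/ and viewed, at most 10 in all, crops included, and the job is handed in when it is done.

Besides the shell and the picture viewer there is one more tool, called after "Call:" as name([rows], argument=value, ...), one row to a line, values as JSON. carry_out: Moves the arm, as the interface text tells. Its arguments: {"type":"object","properties":{"rows":{"type":"array"},"newtons":{"type":"number"}},"required":["rows"]}

```bash
mkdir -p pics; ls
python3 - <<'E'
from plant import r
import cv2
for n in ("scene","top"):
    s=r.snapshot(n); cv2.imwrite(f"pics/{n}0.png",s["image"][:,:,::-1]); print(n,s["fx"],s["fy"],s["cx"],s["cy"],{k:v for k,v in s.items() if k not in("image",)})
print(r.get_state())
E
```

```text
pics
scene 400.50355705593853 400.50355705593853 275.5703854294975 211.53807735913907 {'fx': 400.50355705593853, 'fy': 400.50355705593853, 'cx': 275.5703854294975, 'cy': 211.53807735913907, 'pose': array([[-0.82145116, -0.31364669,  0.47628116,  0.96179649],
       [ 0.56978841, -0.41676974,  0.70826842,  0.6641124 ],
       [-0.02364647,  0.8531874 ,  0.52106823,  0.57246279],
       [ 0.        ,  0.        ,  0.        ,  1.        ]])}
top 392.41495640297006 392.41495640297006 282.2941339083879 209.43436241485006 {'fx': 392.41495640297006, 'fy': 392.41495640297006, 'cx': 282.2941339083879, 'cy': 209.43436241485006, 'pose': array([[ 6.67033020e-04,  9.88573540e-01, -1.50737888e-01,
         3.87298167e-01],
       [-9.99991464e-01,  1.27406399e-03,  3.93052221e-03,
         1.53620444e-03],
       [ 4.07765997e-03,  1.50733980e-01,  9.88565951e-01,
         1.03899170e+00],
       [ 0.00000000e+00,  0.00000000e+00,  0.00000000e+00,
         1.00000000e+00]])}
{'clock': 0.1, 'q': array([ 1.1918028 ,  0.68988004, -0.19454105,  1.56618441,  0.15727767,
        0.90246511, -0.21511914]), 'qd': array([ 0.00092109, -0.00350112, -0.0001759 , -0.00217957, -0.00022595,
       -0.00113633, -0.00087635]), 'joint_torque': array([-3.23245040e-03, -5.28501749e+01, -1.27171285e+00, -1.53839314e+01,
       -5.26875362e-02,  1.92422543e-03,  3.47403761e-05]), 'tool_pos': array([ 0.25049843, -0.57202772,  0.23801809]), 'eef_rot': array([ 9.78770006e-01,  2.04960183e-01, -1.96393580e-04, -7.48921453e-04]), 'contact_force': array([ 0.22728898, -0.90472816, -0.71496503]), 'moment': array([ 0.04221776, -0.01747366, -0.00183564]), 'finger_force': 0.0, 'opening': 1.0002769869723405}
```

View pics/scene0.png

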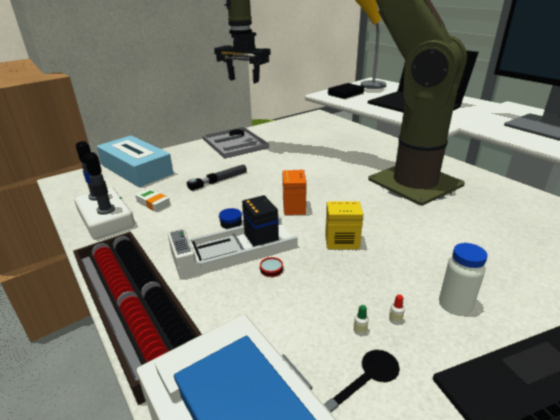

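View pics/top0.png

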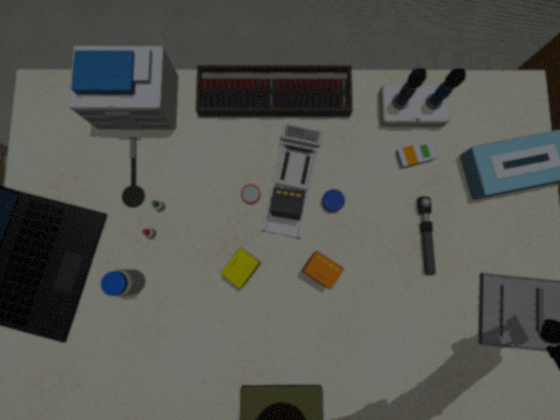

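The dark pack with the blue band stands on the charger: top view (288,203), scene view (261,220). The orange block at top (323,268) and the yellow one at (240,267) are the look-alikes, to be left alone. I'll confirm this in an enlarged crop.

Run:
```python
import cv2,numpy as np
a=cv2.imread("pics/top0.png")[115:245,235:355]; b=cv2.imread("pics/scene0.png")[185:285,160:310]
a=cv2.resize(a,None,fx=4,fy=4,interpolation=cv2.INTER_CUBIC)  # 480x520
b=cv2.resize(b,(320,213),interpolation=cv2.INTER_CUBIC)
o=np.zeros((520,800,3),np.uint8);o[:,:480]=np.clip(a*1.6,0,255);o[:213,480:]=b
cv2.imwrite("pics/crop0.png",o)
```

```text
(no output)
```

View pics/crop0.png

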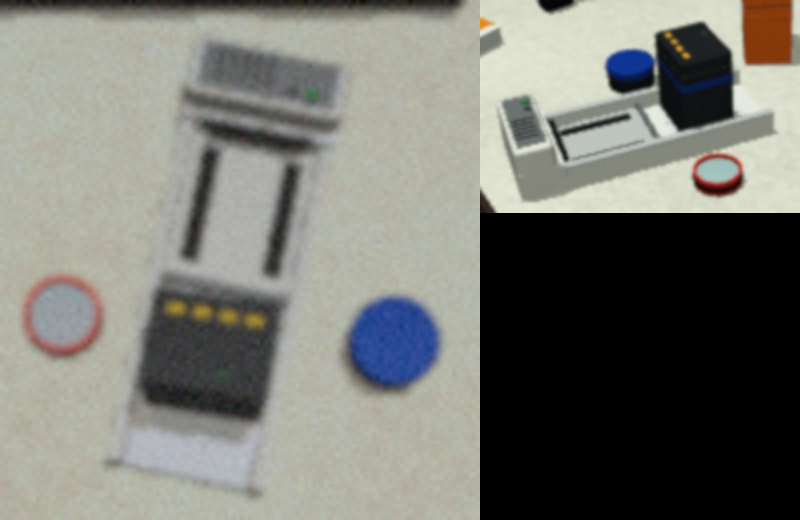

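The crop confirms it: the dark block with the blue band stands upright on the charger's shelf, with the sill and bay ahead of it, towards the tower. The lens (red ring) and the case (blue cap) sit either side. Next I'll measure by casting rays.

```bash
cat > h.py <<'E'
import numpy as np,cv2
from plant import r
def ray(s,uv,z):
    uv=np.atleast_2d(uv).astype(float)
    d=np.c_[(uv[:,0]-s["cx"])/s["fx"],-(uv[:,1]-s["cy"])/s["fy"],-np.ones(len(uv))]@s["pose"][:3,:3].T
    o=s["pose"][:3,3]; return o+d*((z-o[2])/d[:,2])[:,None]
def proj(s,p):
    c=(np.atleast_2d(p)-s["pose"][:3,3])@s["pose"][:3,:3]
    return np.c_[s["cx"]+s["fx"]*c[:,0]/-c[:,2], s["cy"]-s["fy"]*c[:,1]/-c[:,2]]
E
python3 - <<'E'
from h import *
np.set_printoptions(precision=4,suppress=True)
s=r.snapshot("top")
c=lambda *p:np.array(p)/4.+[235,115]-0.4
for n,p,z in [("tower far L,R",c((203,40),(343,68)),.062),("shelf end L,R z29",c((113,462),(255,492)),.029),("z0",c((113,462),(255,492)),0),
 ("pack far L,R",c((158,290),(285,303)),.11),("pack near L,R top",c((143,383),(263,405)),.11),("sill ends",c((162,274),(288,296)),.019),
 ("lens,case",c((62,315),(394,342)),.02)]:
    q=ray(s,p,z);print(n,q[0],q[1],"len",np.linalg.norm(q[1]-q[0]),"mid",q.mean(0))
# contacts (yellow) on pack top and rubber strips
hsv=cv2.cvtColor(s["image"],cv2.COLOR_RGB2HSV);
sub=s["image"][180:205,265:312].astype(int); m=((sub[...,0]-sub[...,2])>40).astype(np.uint8)
n,l,st,ce=cv2.connectedComponentsWithStats(m); 
for i in range(1,n): print(st[i,4],ce[i]+[265,180],ray(s,ce[i]+[265,180],.11)[0])
E
```

```text
tower far L,R [ 0.7598 -0.0102  0.062 ] [ 0.741  -0.1011  0.062 ] len 0.09285522602553695 mid [ 0.7504 -0.0556  0.062 ]
shelf end L,R z29 [0.4873 0.0477 0.029 ] [ 0.468  -0.0439  0.029 ] len 0.0935898548436039 mid [0.4776 0.0019 0.029 ]
z0 [0.4901 0.049  0.    ] [ 0.4703 -0.0452  0.    ] len 0.09627711038713586 mid [0.4802 0.0019 0.    ]
pack far L,R [0.5835 0.0177 0.11  ] [ 0.5756 -0.059   0.11  ] len 0.07704961373796247 mid [ 0.5796 -0.0207  0.11  ]
pack near L,R top [0.5267 0.0264 0.11  ] [ 0.5135 -0.0453  0.11  ] len 0.07294249605364501 mid [ 0.5201 -0.0094  0.11  ]
sill ends [0.6136 0.0166 0.019 ] [ 0.5988 -0.0669  0.019 ] len 0.08486252780400737 mid [ 0.6062 -0.0251  0.019 ]
lens,case [0.5856 0.0826 0.02  ] [ 0.5678 -0.1365  0.02  ] len 0.21981702377333556 mid [ 0.5767 -0.027   0.02  ]
8 [278.5 191.5] [0.5727 0.007  0.11  ]
7 [285.2857 192.5714] [ 0.5701 -0.0093  0.11  ]
8 [291.5 193.5] [ 0.5678 -0.0243  0.11  ]
10 [298.5 194.8] [ 0.5647 -0.0412  0.11  ]
```

Call:
carry_out([
  [[45, -42.6, 2], [0, 0, 35.4], 0.55],
  [[45, -42.6, 2], [0, 0, 35.4], 0.55],
  [[45, -42.6, 2], [0, 0, 35.4], 0.55],
  [[45, -42.6, 2], [0, 0, 35.4], 0.55],
  [[45, -42.6, 2], [0, 0, 35.4], 0.55],
  [[45, -42.6, 2], [0, 0, 35.4], 0.55],
  [[45, -42.6, 2], [0, 0, 35.4], 0.55],
  [[45, -42.6, 2], [0, 0, 35.4], 0.55],
  [[45, -42.6, 2], [0, 0, 35.4], 0.55],
  [[45, -42.6, 2], [0, 0, 35.4], 0.55],
  [[45, -42.6, 2], [0, 0, 35.4], 0.55],
  [[45, -42.6, 2], [0, 0, 35.4], 0.55],
])

```text
clock: 1.35
tool_pos: [0.4847, -0.0181, 0.2193]
eef_rot: [0.995, -0.102, 0.0, 0.0]
contact_force: [1.0, -0.9, -1.0]
opening: 0.445
finger_force: 0.0
```

Call:
carry_out([
  [[0, 0, 0], [0, 0, 0], 0.55],
  [[0, 0, 0], [0, 0, 0], 0.55],
  [[0, 0, 0], [0, 0, 0], 0.55],
])

```text
clock: 1.65
tool_pos: [0.4836, -0.0216, 0.2193]
eef_rot: [0.995, -0.103, -0.0, 0.001]
contact_force: [-0.5, -0.5, -0.7]
opening: 0.45
finger_force: 0.0
```

```bash
cat >> h.py <<'E'
O=np.array([.600,-.0236,0]);YAW=-0.206
Rc=np.array([[np.cos(YAW),-np.sin(YAW),0],[np.sin(YAW),np.cos(YAW),0],[0,0,1]])
def tc(): # TCP in charger frame mm
    st=r.get_state(); return ((st["tool_pos"]-O)@Rc*1000).round(1), (st["contact_force"]@Rc).round(1)
def shot(name,box=(225,95,375,255),k=4):
    t=r.snapshot("top")["image"];x0,y0,x1,y1=box
    a=cv2.resize(t[y0:y1,x0:x1],None,fx=3.5,fy=3.5,interpolation=cv2.INTER_CUBIC)
    b=r.snapshot("scene")["image"][185:285,160:310]; b=cv2.resize(b,(270,180),interpolation=cv2.INTER_CUBIC)
    o=np.zeros((600,800,3),np.uint8);o[:a.shape[0],:a.shape[1]]=np.clip(a*1.5,0,255);o[:180,530:]=b
    cv2.imwrite(f"pics/{name}.png",o[:,:,::-1])
E
python3 -c "
from h import *
print(tc(),r.get_state()['eef_rot'])"
```

```text
(array([-114.4,  -21.8,  219.3]), array([-0.4, -0.6, -0.7])) [ 9.94650116e-01 -1.03299020e-01 -4.00074077e-04  5.47479315e-04]
```

Call:
carry_out([
  [[0, -2.1, 0], [0, 0, 0], 0.55],
  [[0, -2.1, 4], [0, 0, 0], 0.55],
  [[0, -2.1, 8], [0, 0, 0], 0.55],
  [[0, -2.1, 12], [0, 0, 0], 0.55],
  [[0, -2.1, 12.4], [0, 0, 0], 0.55],
  [[0, -2.1, 12.4], [0, 0, 0], 0.55],
  [[0, -2.1, 12.4], [0, 0, 0], 0.55],
])

```text
clock: 2.35
tool_pos: [0.4895, -0.0006, 0.097]
eef_rot: [0.995, -0.103, 0.001, 0.0]
contact_force: [-0.1, -0.9, -1.2]
opening: 0.452
finger_force: 0.0
```

```bash
python3 -c "
from h import *
print(tc()); shot('p1')"
```

```text
(array([-1.129e+02, -1.000e-01,  9.700e+01]), array([ 0.1, -0.9, -1.2]))
```

View pics/p1.png

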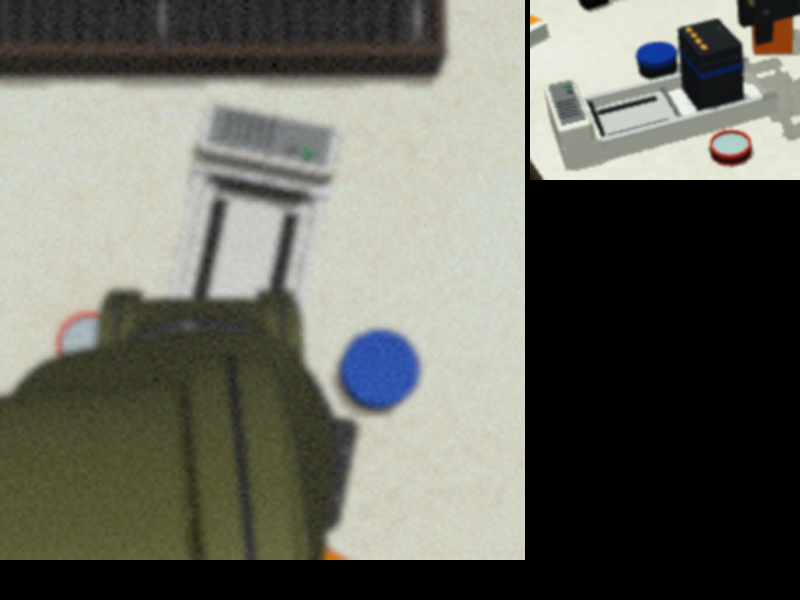

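The arm hides the pack in the top view. In the scene crop, at about (770,30), the fingers are behind the pack, clear of it and in line. Next I'll push slowly.

Call:
carry_out([
  [[0.7, 0, 0], [0, 0, 0], 0.55],
  [[1.4, 0, 0], [0, 0, 0], 0.55],
  [[1.8, 0, 0], [0, 0, 0], 0.55],
  [[2.1, 0, 0], [0, 0, 0], 0.55],
  [[2.4, 0, 0], [0, 0, 0], 0.55],
  [[2.7, 0, 0], [0, 0, 0], 0.55],
  [[3, 0, 0], [0, 0, 0], 0.55],
  [[3.3, 0, 0], [0, 0, 0], 0.55],
  [[3.6, 0, 0], [0, 0, 0], 0.55],
  [[3.9, 0, 0], [0, 0, 0], 0.55],
  [[4.2, 0, 0], [0, 0, 0], 0.55],
  [[4.2, 0, 0], [0, 0, 0], 0.55],
])

```text
clock: 3.65
tool_pos: [0.5306, -0.0083, 0.0954]
eef_rot: [0.995, -0.102, 0.001, 0.0]
contact_force: [-1.3, -0.3, -0.8]
opening: 0.446
finger_force: 0.0
```

```bash
python3 -c "
from h import *
print(tc()); shot('p2')"
```

```text
(array([-71.1,   0.7,  95.4]), array([-1.2, -0.5, -0.8]))
```

View pics/p2.png

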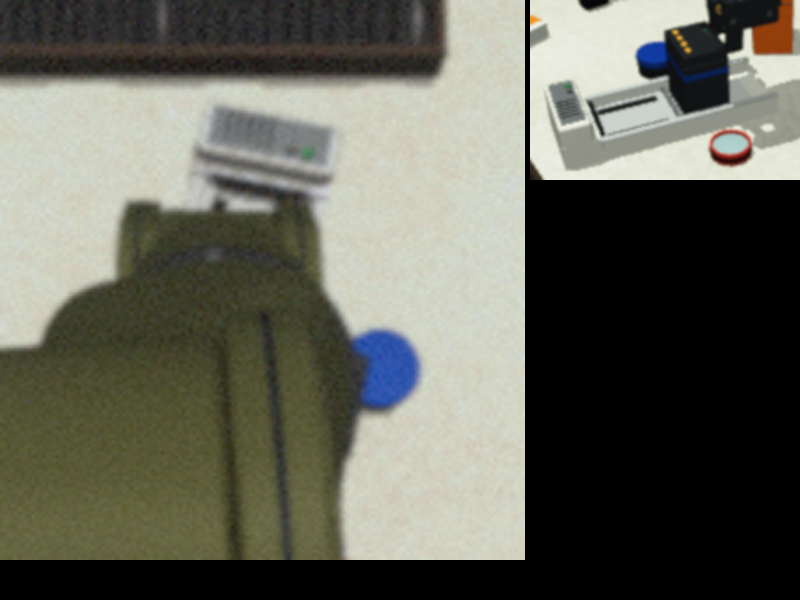

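The scene crop shows the pack upright with its foot practically at the sill; the dark block is at about (698,70). I'll keep pushing slowly until it tips.

Call:
carry_out([
  [[0.2, 0, 0], [0, 0, 0], 0.55],
  [[0.4, 0, 0], [0, 0, 0], 0.55],
  [[0.6, 0, 0], [0, 0, 0], 0.55],
  [[0.8, 0, 0], [0, 0, 0], 0.55],
  [[1.0, 0, 0], [0, 0, 0], 0.55],
  [[1.2, 0, 0], [0, 0, 0], 0.55],
  [[1.5, 0, 0], [0, 0, 0], 0.55],
  [[1.8, 0, 0], [0, 0, 0], 0.55],
  [[2.1, 0, 0], [0, 0, 0], 0.55],
  [[2.4, 0, 0], [0, 0, 0], 0.55],
  [[2.7, 0, 0], [0, 0, 0], 0.55],
  [[3.0, 0, 0], [0, 0, 0], 0.55],
])

```text
clock: 4.95
tool_pos: [0.5597, -0.0143, 0.0955]
eef_rot: [0.995, -0.102, 0.0, 0.0]
contact_force: [-0.8, 0.1, 0.8]
opening: 0.449
finger_force: 0.9
```

Call:
carry_out([
  [[0.3, 0, 0], [0, 0, 0], 0.55],
  [[0.6, 0, 0], [0, 0, 0], 0.55],
  [[0.9, 0, 0], [0, 0, 0], 0.55],
  [[1.2, 0, 0], [0, 0, 0], 0.55],
  [[1.5, 0, 0], [0, 0, 0], 0.55],
  [[1.5, 0, 0], [0, 0, 0], 0.55],
  [[1.5, 0, 0], [0, 0, 0], 0.55],
  [[1.5, 0, 0], [0, 0, 0], 0.55],
])

```text
clock: 5.75
tool_pos: [0.5736, -0.0173, 0.0953]
eef_rot: [0.995, -0.102, -0.0, 0.0]
contact_force: [-0.6, 0.2, 0.8]
opening: 0.449
finger_force: 0.0
```

```bash
python3 -c "
from h import *
print(tc()); shot('p3')"
```

```text
(array([-27.1,   0.8,  95.3]), array([-0.7,  0. ,  0.8]))
```

View pics/p3.png

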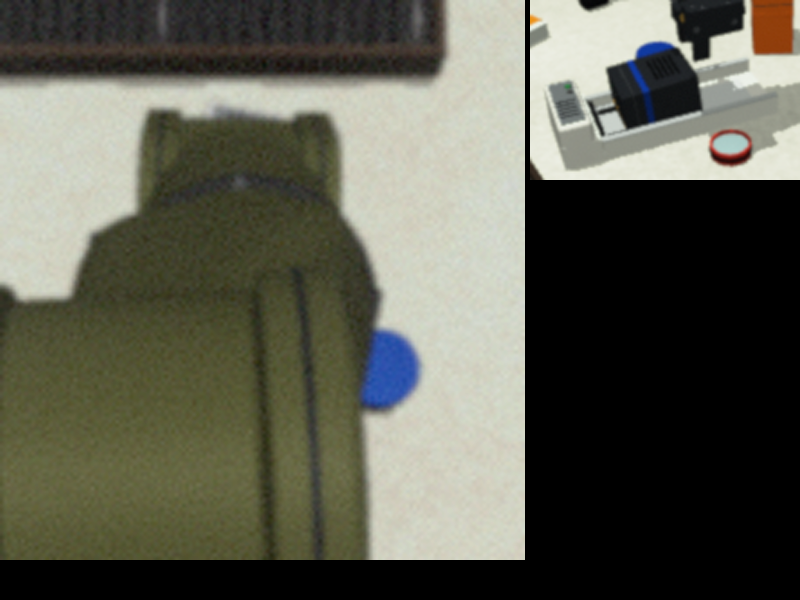

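The scene crop shows the pack lying on its side over the sill, with its blue band at about (640,90) and its foot end at (695,90) out before the sill. Next I'll back off, lower behind the foot end and approach it.

Call:
carry_out([
  [[-2, 0, 0], [0, 0, 0], 0.55],
  [[-5, 0, 0], [0, 0, 0], 0.55],
  [[-6, 0, 0], [0, 0, 0], 0.55],
  [[-6, 0, 0], [0, 0, 0], 0.55],
  [[-6, 0, 2], [0, 0, 0], 0.55],
  [[-6, 0, 4.5], [0, 0, 0], 0.55],
  [[-6, 0, 5.8], [0, 0, 0], 0.55],
  [[-6, 0, 5.8], [0, 0, 0], 0.55],
  [[-6, 0, 5.8], [0, 0, 0], 0.55],
])

```text
clock: 6.75
tool_pos: [0.5158, -0.0053, 0.0375]
eef_rot: [0.995, -0.102, 0.0, 0.0]
contact_force: [-0.9, 0.1, 0.2]
opening: 0.454
finger_force: 0.0
```

```bash
python3 -c "
from h import *
print(tc()); shot('p4')"
```

```text
(array([-86.2,   0.7,  37.5]), array([-0.9, -0.1,  0.2]))
```

View pics/p4.png

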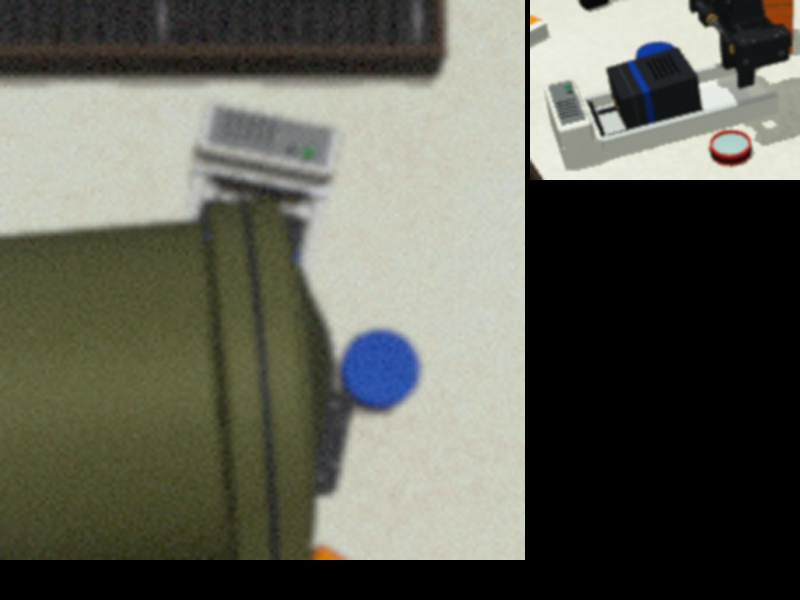

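The scene crop shows the pack flat, its foot end at about (700,95), a gap at the contact bar, and the fingers at (745,75) behind it. I'll advance.

Call:
carry_out([
  [[0.8, 0, 0.2], [0, 0, 0], 0.55],
  [[1.6, 0, 0.2], [0, 0, 0], 0.55],
  [[2.4, 0, 0.2], [0, 0, 0], 0.55],
  [[3.2, 0, 0.2], [0, 0, 0], 0.55],
  [[3.6, 0, 0.2], [0, 0, 0], 0.55],
  [[4.0, 0, 0.2], [0, 0, 0], 0.55],
  [[4.4, 0, 0.2], [0, 0, 0], 0.55],
  [[4.8, 0, 0.2], [0, 0, 0], 0.55],
  [[5.2, 0, 0.2], [0, 0, 0], 0.55],
  [[5.6, 0, 0.2], [0, 0, 0], 0.55],
  [[6, 0, 0.2], [0, 0, 0], 0.55],
  [[6.2, 0, 0.2], [0, 0, 0], 0.55],
])

```text
clock: 8.05
tool_pos: [0.5758, -0.0178, 0.0353]
eef_rot: [0.995, -0.102, -0.0, 0.0]
contact_force: [-1.1, 1.0, 0.4]
opening: 0.45
finger_force: 0.4
```

Call:
carry_out([
  [[0.2, 0, 0], [0, 0, 0], 0.55],
  [[0.4, 0, 0], [0, 0, 0], 0.55],
  [[0.6, 0, 0], [0, 0, 0], 0.55],
  [[0.6, 0, 0], [0, 0, 0], 0.55],
])

```text
clock: 8.45
tool_pos: [0.582, -0.0191, 0.0354]
eef_rot: [0.995, -0.102, 0.0, 0.0]
contact_force: [-0.8, -0.9, -0.8]
opening: 0.45
finger_force: 0.1
```

```bash
python3 -c "
from h import *
print(tc())"
```

```text
(array([-18.5,   0.8,  35.4]), array([-0.6, -1. , -0.8]))
```

Call:
carry_out([
  [[0.2, 0, 0], [0, 0, 0], 0.55],
  [[0.4, 0, 0], [0, 0, 0], 0.55],
  [[0.6, 0, 0], [0, 0, 0], 0.55],
  [[0.8, 0, 0], [0, 0, 0], 0.55],
  [[0.9, 0, 0], [0, 0, 0], 0.55],
  [[1.0, 0, 0], [0, 0, 0], 0.55],
  [[1.0, 0, 0], [0, 0, 0], 0.55],
])

```text
clock: 9.15
tool_pos: [0.5916, -0.021, 0.0354]
eef_rot: [0.995, -0.102, 0.0, 0.0]
contact_force: [0.5, 0.9, -0.6]
opening: 0.449
finger_force: 0.2
```

Call:
carry_out([
  [[0.1, 0, 0], [0, 0, 0], 0.55],
  [[0.2, 0, 0], [0, 0, 0], 0.55],
  [[0.2, 0, 0], [0, 0, 0], 0.55],
])

```text
clock: 9.45
tool_pos: [0.5935, -0.0215, 0.0354]
eef_rot: [0.995, -0.102, 0.0, 0.0]
contact_force: [-1.7, -0.6, -0.3]
opening: 0.45
finger_force: 0.3
```

Call:
carry_out([
  [[0.1, 0, 0], [0, 0, 0], 0.55],
  [[0.2, 0, 0], [0, 0, 0], 0.55],
  [[0.2, 0, 0], [0, 0, 0], 0.55],
])

```text
clock: 9.75
tool_pos: [0.5948, -0.0217, 0.0353]
eef_rot: [0.995, -0.102, -0.001, 0.0]
contact_force: [-1.6, 1.0, -0.2]
opening: 0.448
finger_force: 1.0
```

```bash
python3 -c "
from h import *
print(tc())"
```

```text
(array([-5.4,  0.8, 35.3]), array([-1.7,  0.7, -0.2]))
```

Call:
carry_out([
  [[0.1, 0, 0], [0, 0, 0], 0.55],
  [[0.1, 0, 0], [0, 0, 0], 0.55],
])

```text
clock: 9.95
tool_pos: [0.595, -0.0217, 0.0352]
eef_rot: [0.995, -0.102, -0.001, 0.0]
contact_force: [-5.1, 1.2, 2.6]
opening: 0.449
finger_force: 2.4
```

Call:
carry_out([
  [[0.1, 0, 0], [0, 0, 0], 0.55],
  [[0.1, 0, 0], [0, 0, 0], 0.55],
])

```text
clock: 10.15
tool_pos: [0.5955, -0.0219, 0.0352]
eef_rot: [0.995, -0.102, -0.002, -0.0]
contact_force: [-5.1, 0.8, 3.1]
opening: 0.448
finger_force: 2.9
```

Call:
carry_out([
  [[0.1, 0, 0], [0, 0, 0], 0.55],
  [[0.1, 0, 0], [0, 0, 0], 0.55],
])

```text
clock: 10.35
tool_pos: [0.596, -0.022, 0.0351]
eef_rot: [0.995, -0.102, -0.002, -0.0]
contact_force: [-6.7, 2.5, 3.3]
opening: 0.45
finger_force: 3.3
```

Call:
carry_out([
  [[0.2, 0, 0], [0, 0, 0], 0.55],
  [[0.2, 0, 0], [0, 0, 0], 0.55],
])

```text
clock: 10.55
tool_pos: [0.5971, -0.0222, 0.035]
eef_rot: [0.995, -0.102, -0.003, -0.0]
contact_force: [-8.3, 0.7, 3.6]
opening: 0.45
finger_force: 4.0
```

Call:
carry_out([
  [[0.2, 0, 0], [0, 0, 0], 0.55],
  [[0.2, 0, 0], [0, 0, 0], 0.55],
])

```text
clock: 10.75
tool_pos: [0.5981, -0.0224, 0.0348]
eef_rot: [0.995, -0.102, -0.004, -0.0]
contact_force: [-9.1, 1.8, 5.0]
opening: 0.449
finger_force: 4.8
```

Call:
carry_out([
  [[0.2, 0, 0], [0, 0, 0], 0.55],
  [[0.2, 0, 0], [0, 0, 0], 0.55],
])

```text
clock: 10.95
tool_pos: [0.5991, -0.0227, 0.0347]
eef_rot: [0.995, -0.102, -0.005, -0.0]
contact_force: [-10.2, 2.6, 5.4]
opening: 0.454
finger_force: 5.5
```

Call:
carry_out([
  [[0.2, 0, 0], [0, 0, 0], 0.55],
  [[0.2, 0, 0], [0, 0, 0], 0.55],
])

```text
clock: 11.15
tool_pos: [0.5997, -0.0228, 0.0337]
eef_rot: [0.995, -0.102, -0.007, -0.0]
contact_force: [-10.5, 2.5, -1.5]
opening: 0.448
finger_force: 5.2
```

Call:
carry_out([
  [[0, 0, 0.2], [0, 0, 0], 0.55],
  [[0, 0, 0.3], [0, 0, 0], 0.55],
  [[0, 0, 0.3], [0, 0, 0], 0.55],
])

```text
clock: 11.45
tool_pos: [0.5991, -0.0227, 0.0308]
eef_rot: [0.995, -0.102, -0.007, -0.0]
contact_force: [-12.8, 2.4, 3.6]
opening: 0.45
finger_force: 6.7
```

```bash
python3 -c "
from h import *
print(tc()); shot('p5')"
```

```text
(array([-1. ,  0.7, 30.8]), array([-13. ,  -0.2,   3.6]))
```

View pics/p5.png

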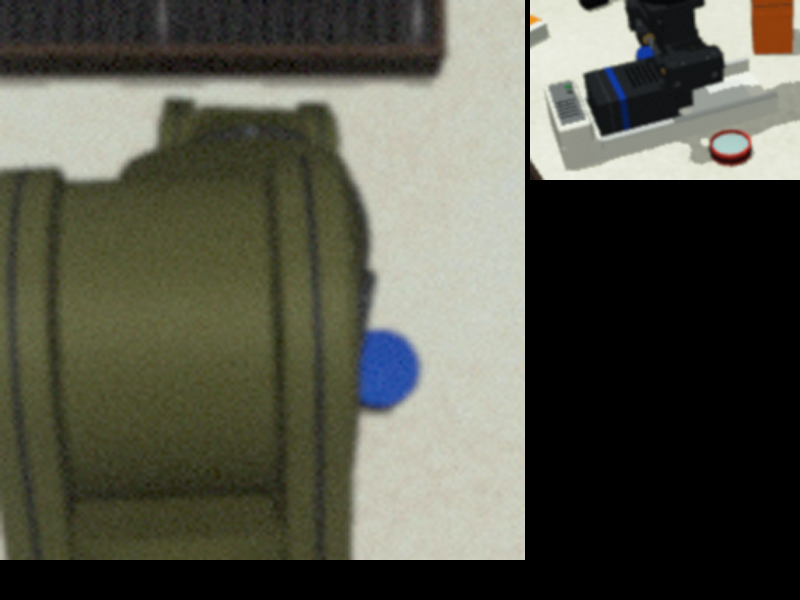

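The scene crop shows the pack pressed against the tower, with its blue band at (618,100). The fingers have carried the foot end down about 4.5 mm. A bit more downward drag should confirm it is seated.

Call:
carry_out([
  [[0, 0, 0.1], [0, 0, 0], 0.55],
  [[0, 0, 0.2], [0, 0, 0], 0.55],
  [[0, 0, 0.2], [0, 0, 0], 0.55],
])

```text
clock: 11.85
tool_pos: [0.5992, -0.0228, 0.0292]
eef_rot: [0.995, -0.102, -0.007, -0.0]
contact_force: [-14.8, 3.2, 5.7]
opening: 0.455
finger_force: 7.0
```

Call:
carry_out([
  [[-0.2, 0, 0], [0, 0, 0], 0.55],
  [[-0.4, 0, 0], [0, 0, 0], 0.55],
  [[-0.4, 0, 0], [0, 0, 0], 0.55],
])

```text
clock: 12.15
tool_pos: [0.5985, -0.0225, 0.0295]
eef_rot: [0.995, -0.102, -0.004, -0.0]
contact_force: [-7.9, 1.7, 0.8]
opening: 0.448
finger_force: 4.1
```

Call:
carry_out([
  [[-0.2, 0, 0], [0, 0, 0], 0.55],
  [[-0.4, 0, 0], [0, 0, 0], 0.55],
  [[-0.4, 0, 0], [0, 0, 0], 0.55],
])

```text
clock: 12.45
tool_pos: [0.5985, -0.0225, 0.0304]
eef_rot: [0.995, -0.102, 0.0, 0.0]
contact_force: [-1.8, 1.3, -1.3]
opening: 0.453
finger_force: 1.2
```

Call:
carry_out([
  [[-0.3, 0, 0], [0, 0, 0], 0.55],
  [[-0.5, 0, 0], [0, 0, 0], 0.55],
  [[-0.5, 0, 0], [0, 0, 0], 0.55],
])

```text
clock: 12.75
tool_pos: [0.594, -0.0215, 0.0307]
eef_rot: [0.995, -0.102, 0.001, 0.0]
contact_force: [0.0, 0.0, -0.4]
opening: 0.452
finger_force: 0.0
```

The force fell to zero while the tip was still at x = 0.5985, so the sill is holding the pack. I'll retreat back, up and aside, then look.

Call:
carry_out([
  [[-3, 0, 0], [0, 0, 0], 0.55],
  [[-6, 0, 0], [0, 0, 0], 0.55],
  [[-6, 0, -4], [0, 0, 0], 0.55],
  [[-6, 0, -9], [0, 0, 0], 0.55],
  [[-6, 0, -14], [0, 0, 0], 0.55],
  [[-6, 0, -19], [0, 0, 0], 0.55],
  [[-6, 5, -20], [0, 0, 0], 0.55],
  [[-6, 10, -20], [0, 0, 0], 0.55],
  [[-6, 15, -20], [0, 0, 0], 0.55],
  [[-6, 20, -20], [0, 0, 0], 0.55],
  [[-6, 25, -20], [0, 0, 0], 0.55],
  [[-6, 30, -20], [0, 0, 0], 0.55],
])

```text
clock: 13.95
tool_pos: [0.4734, -0.3042, 0.2308]
eef_rot: [0.995, -0.102, 0.001, 0.0]
contact_force: [0.3, 0.1, -0.1]
opening: 0.449
finger_force: 0.0
```

Call:
carry_out([
  [[0, 3, 0], [0, 0, 0], 0.55],
  [[0, 3, 0], [0, 0, 0], 0.55],
  [[0, 3, 0], [0, 0, 0], 0.55],
])

```text
clock: 14.25
tool_pos: [0.4675, -0.3317, 0.2305]
eef_rot: [0.995, -0.103, 0.0, -0.0]
contact_force: [0.4, 0.8, -0.2]
opening: 0.447
finger_force: 0.0
```

```bash
python3 -c "
from h import *
print(tc()); shot('p6')"
```

```text
(array([ -66.6, -328.7,  230.5]), array([ 0.2,  0.9, -0.2]))
```

View pics/p6.png

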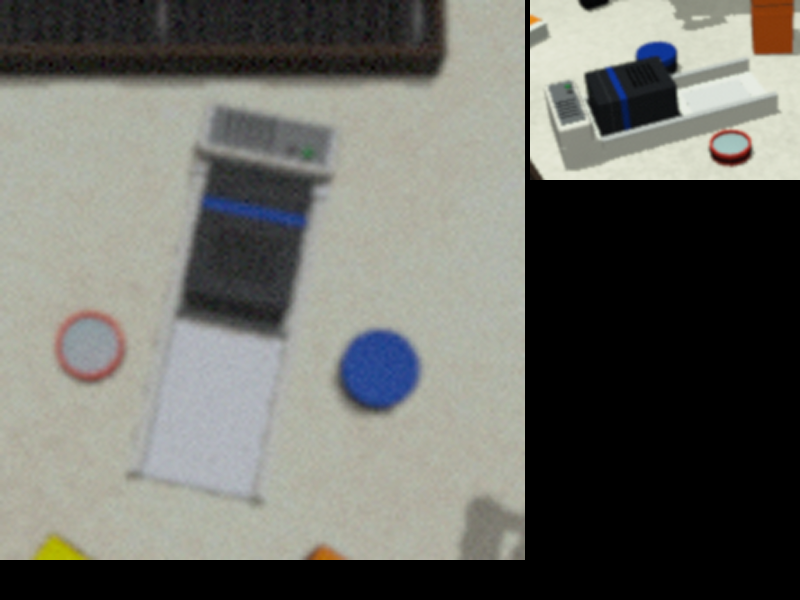

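The top view shows the pack in line with the charger, between sill and tower. Its blue band is at (255,212), its foot edge at (230,325) is on the sill line, and the bystanders are where they were. Handing in.

```bash
python3 -c "
from plant import r
print(r.finish_job())"
```

```text
the job is handed in; nothing more can be done
None
```

The pack was slid to the sill, tipped over it and pressed home, and the last picture shows it lying in the bay between sill and tower. I handed the job in at about 14 s, with measured forces at or below about 16 N and no bystander visibly moved; no verdict was returned.

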